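Release and slide back the compressor's filter cover

ROBOT

A 6-joint arm with a two-finger parallel gripper is mounted at the origin on the work surface. World frame = base frame: x ahead of the robot, y to its left, z up, the work surface at z = 0. Lengths are in m, angles in rad, forces in N, time in s.
With the tool pointing down it reaches from about 0.35 to 0.975 m from the base axis. Payload 4.9 kg.
Tool frame: the origin (TCP) lies at the very end of the fingers, on their centre line; the grasp point (between the pads) lies 19 mm behind it (ctrl.grip_point_offset is the distance from the TCP to the grasp point, in m); z points along the fingers, y is the line along which they close (so a half turn about z gives the same grasp; the last joint's range is limited). The gripper opens to 85 mm and grips with 20 to 120 N. Pads are 22 mm wide; open, the fingers measure 114 mm over their backs; the gripper's body (76 mm by 85 mm) begins 54 mm behind the grasp point. The pads swing forward as they close: fully open they stand 13 mm farther back than shut.
Start: joints at [-1.327, 0.053, 1.613, -0, 1.476, -0.119], TCP at [0.222, -0.584, 0.231] pointing down, gripper open.
Joint ranges: [-3.01, 3.01], [-1.01, 2.22], [0.06, 2.58], [-1.02, 4.17], [0.09, 2.62], [-3.14, 3.14]. Speed limits (rad/s): [2.57, 2.57, 3.14, 3.14, 3.14, 3.14].

INTERFACE

Orientations are given as a rotation vector (axis times angle).
In Python, from station import ctrl gives the robot as it stands.
- The arm moves only by the tool send_rows, never from a script. Its argument "rows" is a list of rows, each a list of 3 entries, a list of its own where there are three numbers: the finger opening in cm, from 0 to 8.54, then the shift along the tool's x, y, z in cm, then the turn about the tool's z in degrees. A call has 1 to 10 rows; each row shifts and turns the commanded pose from where the row before left it, along the tool's axes as they then stand; what a row does not reach is not made up. A row lasts 1/8 s, in which the tool goes at most 62.5 mm and 10.7 degrees, less where a joint would pass 70% of its speed; a pose out of reach is approached as far as the arm can. A call with a gripper value outside its range is refused whole. The fingers move at their own pace and stop on an object; "newtons" is the grip in N (left out, the last holds). Time passes only in rows, so rows that do not move let the fingers close. It gives the time, the measured TCP pose, the force, the opening and the grip force at its end, in the units of the state.
- ctrl.get_obs(): the state, without advancing time (a new reading comes with each control period).
- ctrl.get_image(name): name is "scene" or "top" or "wrist"; returns a dict with "frame" (420x560x3 uint8, red, green, blue), "range_z" (420x560 float32, m along the optical axis (not along the pixel's ray), 0 where there is no reading), "fx", "fy", "cx", "cy" (pixels), "k1" (the pictures are not rectified: a ray, as slopes to the right and down, at radius r is drawn at 1 + k1 r^2 times it, then the intrinsics apply), "cam_to_world" (4x4, takes a point from camera to world coordinates). Camera axes: x right, y down, z forward; pixel columns grow to the right and rows downward; lengths in m; the calibration is good to about 2 mm. A picture is of the moment at which its call begins.
- ctrl.finish_job(): hands the job in; it is judged then, once.
The state is a dict: "t": time; "q": joint angles; "dq": joint speeds; "effort": joint torques, N m; "tool_pos": TCP position; "tool_rot": TCP orientation; "contact_force": force on the tool from outside, world axes, zero at the start; "wrist_torque": the same for the moment, N m; "opening": finger opening in m; "grip_force": force on a finger pad.
Only numpy, scipy, OpenCV 4.12 (cv2) and the standard library are available. Lean on these libraries where they do the work, as an engineer would, in place of code of your own. Each camera call takes 0.05 s, during which the arm holds its last target. There are 200 camera calls.

TASK

Uncover the intake filter of the portable compressor: press the spring tab in with a fingertip so that the filter cover snaps free, then push the cover off its guide rails, along the deck away from the tab, until the whole filter opening is uncovered. Only touch and push: leave the cover lying flat on the compressor's deck, never pick it up, tip it or force it, and leave the tools and parts lying about where they are.

Things in the scene. Friction and masses are not known exactly. Their poses are not given: they have to be found in the camera images.
- compressor: Portable compressor, blue suitcase-shaped shell 240 x 380 mm, fixed, with a flat grey top deck 160 mm above the bench. Origin: centre of its underside. z up; y along its long side: tab and filter at the -y end, free deck at the +y end; the cover slides off towards +y. A rim 7 mm high stands along the long edges (x beyond +-113 mm). Carrying bars at both ends, below the deck, stand out 23 mm
- snap_tab (a joint): Angle of the spring tab, a dark grey tongue hinged at the deck's -y end, on its centre line: 0 = up (it springs back when let go), 0.13 = fully pressed down. A tooth at its inner end holds the cover by its back wall and lets go at about 0.07 to 0.09 (pad 3 to 4 mm down; 5 mm when fully pressed). Pressing straight down takes about 5 to 10 N
- tab_pad (a point): Centre of the top of the tab's thumb pad, where it is pressed down; at y = -142 mm of the compressor. The pad is 30 mm (compressor x) by 28 mm (y), ribbed, its top 10 mm above the deck when up. The seated cover's back wall begins 10 mm past the pad's edge, towards +y
- filter_cover: Filter cover, a loose dark grey cap 90 mm long (y), 104 mm wide (120 over its side flanges), 17 mm high, about 0.12 kg. Origin: centre of its underside; axes as the compressor's when seated, at y = -73 to -71 mm of it. When the tab lets go, two springs push it about 11 mm towards +y, past the tooth, and it stays there; the tab no longer matters and it slides along the deck with about 1 N
- cover_rib (a point): Middle of the top of the finger rib standing across the cover's top: 60 mm wide (x), 8 mm thick (y), 14 mm high, its top 31 mm above the deck; 22 mm from the cover's middle towards +y. Behind it (-y) the cover's top is flat for 63 mm, 17 mm above the deck: a fingertip set down there can push the rib towards +y
- cover_back_a (a point): Lower back corner of the cover at its x = -50 mm: on the back (-y) edge, at deck height when the cover lies flat; at y = -118 mm of the compressor when seated
- cover_back_b (a point): Lower back corner of the cover at its x = +50 mm: the same on the other side
- filter_opening (a point): Middle of the filter opening, at deck height; at y = -69 mm of the compressor. The opening is 72 mm (compressor x) by 58 mm (y), so it ends at y = -40 mm; its pleated filter lies just below the deck
- rail_end (a point): Point on the deck midway between the +y ends of the two black guide rails, at y = -50 mm of the compressor. The rails run at x = +-54 to +-67 mm from y = -145 to -50 mm, 8 mm high; their lips reach over the cover's side flanges, so the cover leaves them only by sliding towards +y
- deck_end (a point): Point on the deck at the foot of the raised rim (7 mm high) that closes its +y end, at y = +183 mm of the compressor. From the rails to here the deck is flat and free in the middle, about 150 mm wide between the two small parts standing near its edges
- socket: Steel socket 26 mm across, 34 mm high, standing on the deck near its +x edge; leave it. Origin: centre of its foot
- air_nipple: Brass and steel air nipple 22 mm across, 38 mm high, standing on the deck near its -x edge; leave it. Origin: centre of its foot
- spanner: Steel combination spanner 205 mm long lying on the bench; leave it. Origin: middle of its underside
- ratchet: Ratchet 240 mm long lying on the bench; leave it. Origin: underside, near its middle
- new_filter: New filter panel 70 x 56 x 18 mm lying on the bench beside the compressor; leave it. Origin: centre of its underside
- spray_can: Spray can 64 mm across, 180 mm high, standing on the bench beside the compressor; leave it. Origin: centre of its foot
- screwdriver: Screwdriver 200 mm long lying on the bench; leave it. Origin: its underside, at its middle
- grease_tin: Grease tin 72 mm across, 55 mm high, standing on the bench beside the compressor; leave it. Origin: centre of its foot
There are look-alikes about, which are no part of the job. Of the things shaped like the filter_cover, the grey one is meant.

How it is judged:
By the outcome, as a careful person would: the job done as asked, in the order asked, and still so for the second after the job is handed in, with the robot touching nothing.
It also fails if it takes over 40 s, if anything falls off the work surface, if the arm or the gripper's body presses on something with over 40 N, if the wrist force passes 120 N, or if a joint passes its speed limit or range.

## Working session

There is one attempt and no reset: what is moved stays moved. The work goes in short steps, Python scripts to look and compute and a tool call to move; the robot and the scene stay as the last step left them, time stands still between calls to the robot, and variables do not carry over. Pictures are saved under pics/ and viewed, at most 10 in all, crops included, and the job is handed in when it is done.

Besides the shell and the picture viewer there is one more tool, called in YAML: its name, and indented under it one key for each argument. send_rows: Moves the arm, as the interface text tells. Its arguments: {"type":"object","properties":{"rows":{"type":"array","items":{"type":"array"}},"newtons":{"type":"number"}},"required":["rows"]}

```bash
mkdir -p pics; cat > h.py <<'E'
import numpy as np, cv2
from station import ctrl
def cloud(im):
    h,w=im["range_z"].shape
    K=np.array([[im["fx"],0,im["cx"]],[0,im["fy"],im["cy"]],[0,0,1.]])
    u,v=np.meshgrid(np.arange(w),np.arange(h))
    p=np.stack([u,v],-1).reshape(-1,1,2).astype(np.float64)
    r=cv2.undistortPoints(p,K,np.array([im["k1"],0,0,0.])).reshape(h,w,2)
    z=im["range_z"]
    P=np.dstack([r*z[...,None],z,np.ones_like(z)])@im["cam_to_world"].T
    P[z<=0]=np.nan
    return P[...,:3]
E
python3 - <<'E'
from h import *
for n in ["scene","top"]:
    im=ctrl.get_image(n); np.savez(n+"0.npz",P=cloud(im),f=im["frame"])
    cv2.imwrite(f"pics/{n}0.png",im["frame"][...,::-1]); print(n,im["cam_to_world"][:3,3])
o=ctrl.get_obs(); print(o["t"],o["tool_pos"],o["tool_rot"],o["contact_force"])
E
```

```text
scene [ 0.95529783 -0.4648922   1.17276052]
top [0.41229126 0.03650153 1.43553071]
0.1 [ 0.22169129 -0.58375971  0.23018603] [-3.08821291e+00 -5.66481141e-01  2.05906855e-04] [-0.33667761  0.42950606 -0.228052  ]
```

View pics/top0.png

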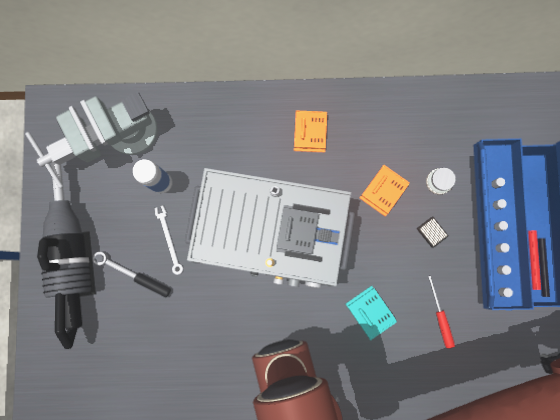

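View pics/scene0.png

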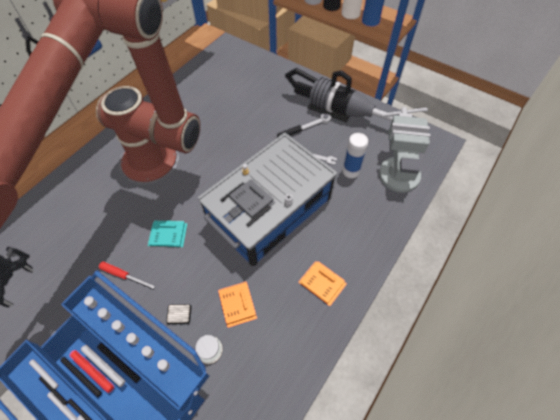

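The top view shows the compressor's deck spanning about (190–350, 170–285). The cover is at about (300,230), the tab is to its right at (327,236), and the free deck is on the left, so compressor +y points left in the image.

```bash
python3 - <<'E'
from h import *
d=np.load("top0.npz"); P=d["P"]; f=d["f"]
box=np.zeros(P.shape[:2],bool); box[160:300,180:360]=1
m=box&(P[...,2]>.150)&(P[...,2]<.20)
r=cv2.minAreaRect(P[m][:,:2].astype(np.float32)*1000); print("deck",r, np.median(P[m][:,2]))
pts=cv2.boxPoints(r); print(pts)
L=[(pts[i+1]-pts[i]) for i in range(3)]; v=max(L,key=np.linalg.norm); v=v/np.linalg.norm(v); v=v if v[1]>0 else -v
c=np.array(r[0]); ex=np.array([v[1],-v[0]]); print("ey",v,"ex",ex,"yaw",np.degrees(np.arctan2(-v[0],v[1])))
Q=(P[...,:2]*1000-c); X=Q@ex; Y=Q@v; Z=P[...,2]*1000
for name,mm in [("cover",box&(Z>171)&(Z<186)&(abs(X)<75)&(Y<0)),("rib",box&(Z>186)&(Z<196)&(abs(X)<60)&(Y<0)),("tab",box&(Z>164.5)&(Z<174)&(abs(X)<25)&(Y<-122))]:
    print(name,mm.sum(),[np.percentile(a[mm],[2,25,50,75,98]).round(1) for a in (X,Y,Z)])
# small parts
for s in (1,-1):
    mm=box&(Z>185)&(s*X>70); print("part",mm.sum(),[np.percentile(a[mm],[2,50,98]).round(1) for a in (X,Y,Z)] if mm.sum() else "")
crop=cv2.resize(f[160:300,180:360,::-1],None,fx=4,fy=4,interpolation=cv2.INTER_CUBIC); cv2.imwrite("pics/crop0.png",crop)
E
```

```text
deck ((524.5319213867188, 78.03111267089844), (382.6928405761719, 241.62144470214844), 79.3200912475586) 0.16180490071469678
[[ 370.3532   -87.61187]
 [ 607.78925 -132.38965]
 [ 678.71063  243.6741 ]
 [ 441.2746   288.45187]]
ey [0.18532197 0.9826779 ] ex [ 0.9826779  -0.18532197] yaw -10.679904
cover 1506 [array([-54.5, -27.8,  -0.8,  26.8,  54.2]), array([-141.5, -100.1,  -77.4,  -55.8,  -30.2]), array([171.5, 175.7, 177.6, 179.4, 182.8])]
rib 74 [array([-28.9, -16.6,  -1. ,  14.5,  27.9]), array([-55. , -53.4, -51.5, -49.3, -47.4]), array([188.1, 189.9, 191.2, 192.3, 195.1])]
tab 141 [array([-19.9,  -9.1,   0.1,   8.5,  16.8]), array([-182.9, -151.5, -142.9, -135.6, -124.4]), array([164.8, 167.8, 169.7, 171.4, 173.6])]
part 64 [array([78.5, 88.2, 98.4]), array([-10.9,  -1. ,   9. ]), array([189. , 194.5, 199. ])]
part 24 [array([-97.5, -90.9, -85.1]), array([-23.5, -17.8, -12.1]), array([185.7, 197.5, 201.9])]
```

View pics/crop0.png

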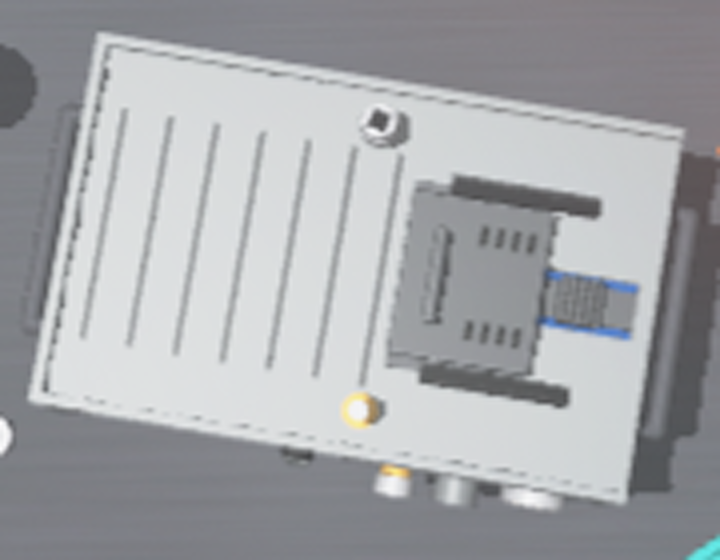

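The measurements match the given sizes: rib at y≈-51, tab at y≈-143, deck at about 0.16. The yaw is -10.7°. First I'll align the tool so its x axis lies along compressor +y, then travel across.

send_rows:
  rows:
    - [0,[0,0,-0.7],-9.75]
    - [0,[0,0,-0.7],-9.75]
    - [0,[0,0,-0.7],-9.75]
    - [0,[0,0,-0.7],-9.75]
    - [0,[0,0,-0.7],-9.75]
    - [0,[0,0,-0.7],-9.75]
  newtons: 40

```text
t: 0.85
tool_pos: [0.2217, -0.584, 0.2728]
tool_rot: [-2.413, -2.01, -0.001]
contact_force: [0.2, 0.0, 0.9]
opening: -0.0003
grip_force: 0.0
```

send_rows:
  rows:
    - [0,[4.5,1.4,0],0]
    - [0,[4.5,1.4,0],0]
    - [0,[4.5,1.4,0],0]
    - [0,[4.5,1.4,0],0]
    - [0,[4.5,1.4,0],0]
    - [0,[4.5,1.4,0],0]
    - [0,[4.5,1.4,0],0]
    - [0,[4.5,1.4,0],0]
    - [0,[4.5,1.4,0],0]
    - [0,[4.5,1.4,0],0]

```text
t: 2.1
tool_pos: [0.4433, -0.1666, 0.2729]
tool_rot: [-2.419, -2.004, 0.0]
contact_force: [0.6, -0.7, -0.3]
opening: -0.0003
grip_force: 0.0
```

```bash
cat >> h.py <<'E'
C=np.array([524.5,78.0]); EY=np.array([.18532,.98268]); EX=np.array([.98268,-.18532])
def where():
    from scipy.spatial.transform import Rotation as R
    o=ctrl.get_obs(); q=o["tool_pos"]*1000; M=R.from_rotvec(o["tool_rot"]).as_matrix()
    d=q[:2]-C; print("t",o["t"],"comp XY",(d@EX).round(1),(d@EY).round(1),"z",q[2].round(1),"yaw",np.degrees(np.arctan2(M[1,0],M[0,0])).round(2),"tilt",M[:2,2].round(4),"F",o["contact_force"].round(2),"open",o["opening"])
E
python3 -c "
from h import *
where()"
```

```text
t 2.1 comp XY -34.5 -255.4 z 272.9 yaw 79.28 tilt [-0.0003  0.0002] F [ 0.56 -0.67 -0.34] open -0.00030371761364254905
```

send_rows:
  rows:
    - [0,[3.8,1.15,-0.5],0]
    - [0,[3.7,1.15,0],0]
    - [0,[3.7,1.15,0],0]
    - [0,[0,0,0],0]

```text
t: 2.6
tool_pos: [0.498, -0.0626, 0.2776]
tool_rot: [-2.414, -2.008, 0.001]
contact_force: [-0.3, -0.9, 0.2]
opening: -0.0001
grip_force: 0.0
```

```bash
python3 - <<'E'
from h import *
where()
im=ctrl.get_image("wrist"); P=cloud(im); cv2.imwrite("pics/w1.png",im["frame"][...,::-1])
Q=P[...,:2]*1000-C; X=Q@EX; Y=Q@EY; Z=P[...,2]*1000
for n,mm in [("cover",(Z>171)&(Z<183)&(abs(X)<58)&(Y<0)&(Y>-121)),("rib",(Z>186)&(Z<198)&(abs(X)<40)&(Y<-30)&(Y>-70)),("tab",(Z>164.5)&(Z<176)&(abs(X)<20)&(Y<-124)&(Y>-165)),("deck",(abs(Z-160)<4)&(abs(X)<110)&(Y>20)),("rails",(Z>165)&(Z<172)&(abs(X)<75)&(abs(X)>60)&(Y<0))]:
    print(n,mm.sum(),[np.percentile(a[mm],[2,50,98]).round(1) for a in (X,Y,Z)] if mm.sum() else "")
E
```

```text
t 2.6 comp XY 0.0 -143.1 z 277.6 yaw 79.5 tilt [-0.0012  0.0006] F [-0.3  -0.95  0.19] open -0.00014449944963603958
cover 22967 [array([-48.8,   1. ,  51. ]), array([-114.8,  -70.7,  -29. ]), array([175.1, 176.6, 178.1])]
rib 1526 [array([-27.3,   0.9,  29.5]), array([-54. , -50.3, -46.4]), array([188.2, 190.4, 191.9])]
tab 1599 [array([-13.4,   0.6,  15. ]), array([-154.9, -140.9, -128.2]), array([167.1, 169.7, 171.2])]
deck 0 
rails 3017 [array([-65.8,  61.2,  68. ]), array([-142.8,  -93.6,  -52.2]), array([166.2, 167.6, 169. ])]
```

View pics/w1.png

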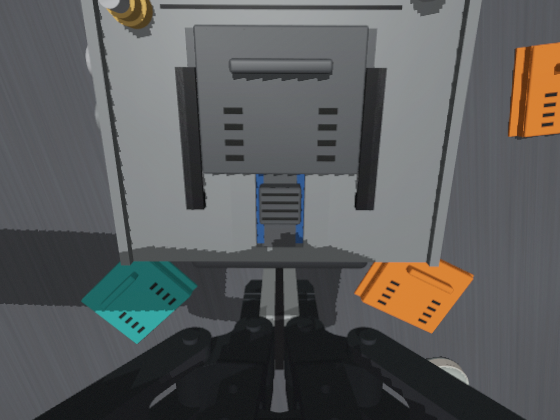

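The wrist view shows the pad at about (280,204) in line with the fingers, and the cover seated at (280,100). The measured pad centre is (0.6,-141), with its top at z≈0.170. I'll lower to just above it.

send_rows:
  rows:
    - [0,[0.0,0.1,4.0],0]
    - [0,[0,0,4.0],0]
    - [0,[0,0,1.7],0]
    - [0,[0,0,0.4],0]
    - [0,[0,0,0],0]

```text
t: 3.28
tool_pos: [0.4994, -0.0652, 0.1787]
tool_rot: [2.418, 2.003, 0.002]
contact_force: [-0.7, 0.4, 0.5]
opening: -0.0001
grip_force: 0.0
```

send_rows:
  rows:
    - [0,[0,0,0.15],0]
    - [0,[0,0,0.15],0]
    - [0,[0,0,0.15],0]
    - [0,[0,0,0.1],0]
    - [0,[0,0,0.1],0]
    - [0,[0,0,0],0]

```text
t: 4.03
tool_pos: [0.4986, -0.0647, 0.1706]
tool_rot: [-2.419, -2.004, 0.0]
contact_force: [0.9, -1.0, 0.4]
opening: 0.0001
grip_force: 0.0
```

```bash
cat >> h.py <<'E'
def look(name,cam="top",**k):
    im=ctrl.get_image(cam); P=cloud(im); cv2.imwrite(f"pics/{name}.png",im["frame"][...,::-1])
    Q=P[...,:2]*1000-C; X=Q@EX; Y=Q@EY; Z=P[...,2]*1000
    for n,mm in [("cover",(Z>173)&(Z<182)&(abs(X)<58)&(Y<110)&(Y>-124)),("rib",(Z>187)&(Z<197)&(abs(X)<40)&(Y>-70)&(Y<110))]:
        print(n,mm.sum(),[np.percentile(a[mm],[2,50,98]).round(1) for a in (X,Y,Z)] if mm.sum() else "")
E
python3 -c "
from h import *
where(); look('w2','wrist'); look('t2','top')"
```

```text
t 4.025 comp XY 1.0 -145.0 z 170.6 yaw 79.29 tilt [-0.0003  0.0001] F [ 0.85 -0.95  0.43] open 6.144355914368085e-05
cover 60930 [array([-48.7,   1. ,  50.5]), array([-114.7,  -74. ,  -37.6]), array([175.3, 176.6, 177.9])]
rib 5650 [array([-27.3,   0.9,  29.1]), array([-54.3, -50.5, -46.6]), array([188.1, 190.4, 191.8])]
cover 853 [array([-50.3,  -4. ,  49.9]), array([-92.3, -61.1, -29.5]), array([173.7, 177.8, 181.6])]
rib 69 [array([-28.9,  -2.3,  27.6]), array([-55. , -50.9, -47.3]), array([187.4, 191.5, 195.4])]
```

send_rows:
  rows:
    - [0,[0.25,0,0],0]
    - [0,[0,0,0],0]
    - [0,[0,0,0.1],0]
    - [0,[0,0,0.1],0]
    - [0,[0,0,0.1],0]
    - [0,[0,0,0],0]

```text
t: 4.88
tool_pos: [0.4995, -0.0619, 0.1687]
tool_rot: [-2.419, -2.004, -0.002]
contact_force: [-1.8, 1.9, 5.0]
opening: 0.0001
grip_force: 2.7
```

send_rows:
  rows:
    - [0,[0,0,0.1],0]
    - [0,[0,0,0],0]

```text
t: 5.12
tool_pos: [0.4996, -0.0616, 0.168]
tool_rot: [-2.419, -2.004, -0.003]
contact_force: [-1.1, 2.7, 5.5]
opening: -0.0
grip_force: 3.2
```

```bash
python3 -c "
from h import *
where(); look('w3','wrist')"
```

```text
t 5.125 comp XY 1.4 -141.8 z 168.0 yaw 79.3 tilt [0.0009 0.0015] F [-1.08  2.68  5.47] open -2.043110529243007e-05
cover 64599 [array([-48.7,   1. ,  50.5]), array([-114. ,  -71.9,  -34.9]), array([175.3, 176.6, 178. ])]
rib 5677 [array([-27.2,   0.9,  29.1]), array([-53.8, -50.1, -46.2]), array([188.2, 190.4, 191.9])]
```

send_rows:
  rows:
    - [0,[-0.1,0,0.1],0]
    - [0,[0,0,0.1],0]
    - [0,[0,0,0],0]

```text
t: 5.55
tool_pos: [0.4998, -0.0617, 0.1663]
tool_rot: [-2.418, -2.004, -0.006]
contact_force: [-1.2, 6.7, 7.0]
opening: 0.0002
grip_force: 4.0
```

send_rows:
  rows:
    - [0,[0,0,0.1],0]
    - [0,[0,0,0],0]
    - [0,[0,0,0],0]

```text
t: 5.92
tool_pos: [0.4998, -0.0615, 0.1656]
tool_rot: [-2.417, -2.004, -0.007]
contact_force: [-1.9, 8.0, 8.1]
opening: 0.0
grip_force: 4.6
```

```bash
python3 -c "
from h import *
where(); look('w4','wrist')"
```

```text
t 5.925 comp XY 1.6 -141.6 z 165.6 yaw 79.31 tilt [0.0022 0.0041] F [-1.85  7.97  8.07] open 3.3799223316267286e-05
cover 58847 [array([-48.7,   0.9,  50.5]), array([-104.2,  -68.6,  -36.9]), array([175.3, 176.6, 178. ])]
rib 6097 [array([-27.2,   1.1,  29.1]), array([-43.7, -40.3, -36.8]), array([187.8, 190.4, 191.9])]
```

The rib moved from y=-50 to -40, so the cover has snapped free. Next I'll lift, move behind the rib with the fingers spread about 2 cm, and lower.

send_rows:
  rows:
    - [0,[0,0,-0.8],0]
    - [0,[0,0,-1.6],0]
    - [0,[0,0,-1.2],0]
    - [2,[2.5,0,0],0]
    - [2,[2.5,0,0],0]
    - [2,[2.4,0,0],0]
    - [2,[0,0,0],0]
    - [2,[0,0,0],0]

```text
t: 6.98
tool_pos: [0.5128, 0.009, 0.2001]
tool_rot: [2.419, 2.004, -0.0]
contact_force: [1.4, 0.2, 0.4]
opening: 0.0198
grip_force: 0.0
```

```bash
python3 -c "
from h import *
where(); look('w5','wrist')"
```

```text
t 6.975 comp XY 1.3 -70.0 z 200.1 yaw 79.28 tilt [ 0.0001 -0.0005] F [1.36 0.23 0.37] open 0.0197542480657647
cover 29495 [array([-49. ,   1.1,  51. ]), array([-102.1,  -54.3,  -17.3]), array([175.3, 176.6, 178. ])]
rib 2540 [array([-27.3,   0.8,  28.9]), array([-42.9, -38.6, -35.3]), array([187.6, 190.3, 191.7])]
```

View pics/w5.png

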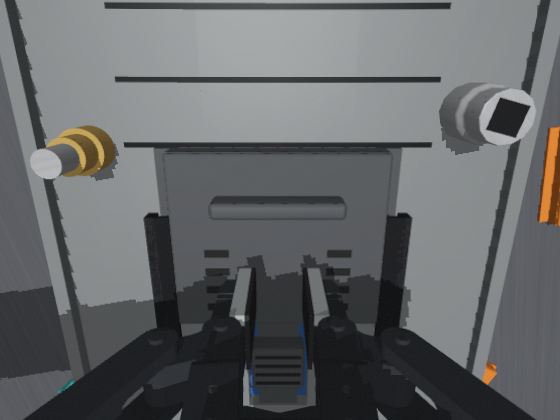

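The cover is clear of the tooth. The rib is at about (277,208), and the fingertips are at about (243–315,275), behind it and centred. I'll lower to about 4 mm above the cover's top and push slowly.

send_rows:
  rows:
    - [2,[0,0,1.0],0]
    - [2,[0,0,0.7],0]
    - [2,[0,0,0.2],0]
    - [2,[0,0,0],0]

```text
t: 7.52
tool_pos: [0.5126, 0.0094, 0.1804]
tool_rot: [-2.419, -2.004, 0.001]
contact_force: [0.1, -1.0, 0.4]
opening: 0.0202
grip_force: 0.0
```

send_rows:
  rows:
    - [2,[0.6,0,0],0]
    - [2,[0.4,0,0],0]
    - [2,[0.4,0,0],0]
    - [2,[0.4,0,0],0]
    - [2,[0.4,0,0],0]
    - [2,[0.4,0,0],0]
    - [2,[0.4,0,0],0]

```text
t: 8.4
tool_pos: [0.5185, 0.0391, 0.181]
tool_rot: [2.419, 2.004, -0.0]
contact_force: [-0.4, -1.6, 1.7]
opening: 0.0199
grip_force: 0.8
```

```bash
python3 -c "
from h import *
where(); look('w6','wrist')"
```

```text
t 8.4 comp XY 1.3 -39.4 z 181.0 yaw 79.29 tilt [ 0.0003 -0.0003] F [-0.4  -1.65  1.65] open 0.019861279875327823
cover 25661 [array([-48.9,   1.2,  50.9]), array([-86.1, -26. ,  -1.9]), array([175.1, 176.6, 178.4])]
rib 3835 [array([-27. ,   0.8,  28.6]), array([-38.9, -24.6, -20.4]), array([187.4, 190.4, 196.4])]
```

Contact is light (about 1.6 N) and the cover is sliding squarely, so I'll keep pushing.

send_rows:
  rows:
    - [2,[0.5,0,0],0]
    - [2,[0.6,0,0],0]
    - [2,[0.6,0,0],0]
    - [2,[0.6,0,0],0]
    - [2,[0.6,0,0],0]
    - [2,[0.6,0,0],0]

```text
t: 9.2
tool_pos: [0.5249, 0.0737, 0.1808]
tool_rot: [2.419, 2.004, -0.0]
contact_force: [-0.4, -1.1, 0.7]
opening: 0.02
grip_force: 0.9
```

send_rows:
  rows:
    - [2,[0.6,0,0],0]
    - [2,[0.6,0,0],0]
    - [2,[0.6,0,0],0]
    - [2,[0.6,0,0],0]
    - [2,[0.6,0,0],0]
    - [2,[0.4,0,0],0]
    - [2,[0.2,0,0],0]
    - [2,[0,0,0],0]

```text
t: 10.2
tool_pos: [0.5314, 0.1091, 0.1805]
tool_rot: [-2.418, -2.004, -0.001]
contact_force: [-0.2, -0.8, -0.3]
opening: 0.02
grip_force: 0.0
```

```bash
python3 -c "
from h import *
where(); look('w7','wrist')"
```

```text
t 10.2 comp XY 1.0 31.9 z 180.5 yaw 79.29 tilt [-0.0003  0.0008] F [-0.22 -0.8  -0.25] open 0.019985630857510223
cover 25642 [array([-49. ,   0.9,  50.8]), array([-15.3,  44.9,  69.3]), array([175.3, 176.6, 178.2])]
rib 3816 [array([-27.1,   0.6,  28.5]), array([32.3, 46.7, 50.9]), array([187.4, 190.4, 196.4])]
```

Rib at about +47 puts the back edge at about -20, 20 mm clear of the opening. I'll back off, lift away and verify.

send_rows:
  rows:
    - [2,[-0.3,0,0],0]
    - [2,[-0.3,0,-0.2],0]
    - [2,[0,0,-2],0]
    - [2,[0,0,-4],0]
    - [2,[-4,0,-3],0]
    - [2,[-5,-3,-2],0]
    - [2,[-5,-4,0],0]
    - [2,[-5,-4,0],0]
    - [2,[-5,-4,0],0]
    - [2,[0,0,0],0]

```text
t: 11.5
tool_pos: [0.3402, -0.1046, 0.2949]
tool_rot: [2.423, 1.992, 0.002]
contact_force: [1.1, 0.5, -0.7]
opening: 0.0199
grip_force: 0.0
```

```bash
python3 -c "
from h import *
where(); look('w8','wrist'); look('t8','top')
a=cv2.imread('pics/t8.png')[160:300,180:360]; b=cv2.imread('pics/w8.png')
cv2.imwrite('pics/f8.png',cv2.resize(a,None,fx=4,fy=4))"
```

```text
t 11.5 comp XY -147.3 -213.6 z 294.9 yaw 78.84 tilt [ 0.0041 -0.0028] F [ 1.13  0.48 -0.67] open 0.019937134698429382
cover 0 
rib 0 
cover 1278 [array([-50.5,  -0.9,  49.7]), array([-20.3,  20.9,  66.7]), array([173.6, 177.9, 181.5])]
rib 73 [array([-28.6,  -0.6,  27. ]), array([41.3, 45. , 49.4]), array([187.9, 192.1, 196.3])]
```

View pics/f8.png

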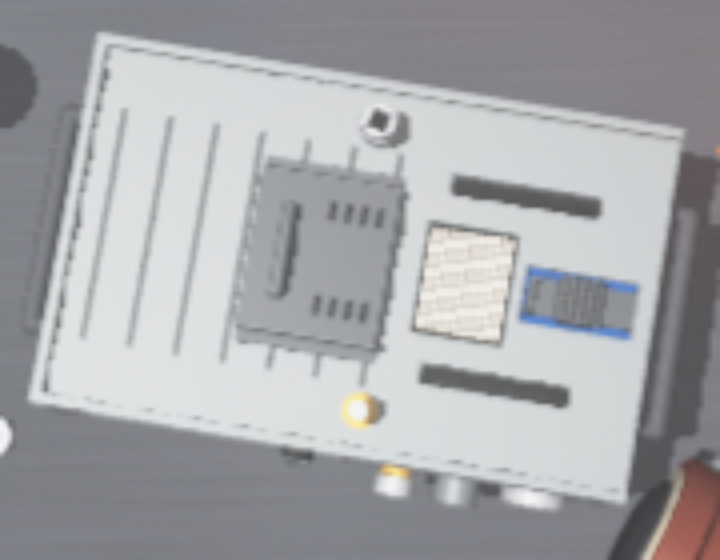

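View pics/w8.png

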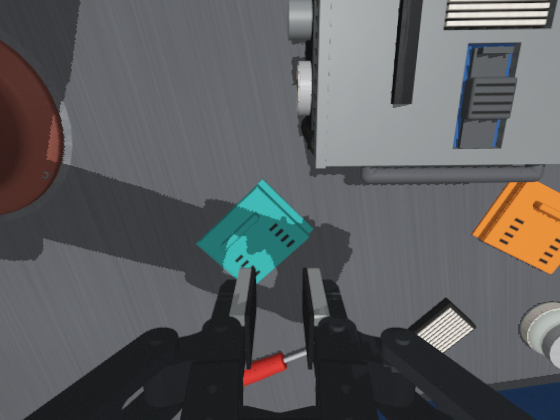

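In the top crop the whole filter opening at about (465,283) is uncovered. The cover lies flat and square at about (320,257), clear of the rails, and the socket and nipple haven't moved. The wrist view shows the arm clear of everything.

```bash
python3 -c "
from station import ctrl
print(ctrl.finish_job())"
```

```text
the job is handed in; nothing more can be done
None
```

The filter cover snapped free and was pushed flat off its rails; the whole filter opening is uncovered, the socket and nipple have not moved, no contact with the bench items was seen, and the job is handed in (verdict not shown).

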